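Open the sorter with the hooked rod, sort the bushes by diverter, shut it again

TASK

With the hooked rod from the cradle, reach into the clear tunnel of the sorting chute and pull the red bolt fully out, so that the throat below the funnel opens, then lay the rod back in its cradle. Now drop every bush on the bench into the funnel, setting the diverter lever before each so that brass bushes end in the brass tray and grey steel ones in the dark grey tray (a bush falls to the side away from which the lever leans). When all are sorted, push the bolt fully home again with the rod and lay the rod back in its cradle; never touch the bolt with the gripper or arm, and leave the steel cube, the green wax block and the red polishing bar alone.

Things in the scene. Friction and masses are not known exactly. Their poses are not given: they have to be found in the camera images.
- sorter: grey sorting chute, fixed: box 126 (x) x 192 (y) x 140 mm with a clear front wall, an aluminium funnel on top (rim 232 mm high) and a clear tunnel on its roof on the -y side. Origin: centre of the underside, right below the funnel; at yaw 0 x points away from the robot, y to the left; z up.
- tunnel_mouth (a point): centre of the open -y end of the clear tunnel, 127 mm from the sorter's middle along its -y, 183 mm high. The tunnel runs from here along the sorter's +y; it is 56 mm wide inside (along x), its floor 140 mm and its roof's underside 228 mm above the bench, top of roof 232 mm. It overhangs the box's end wall by 33 mm.
- mouth (a point): centre of the funnel's mouth at rim height (232 mm above the bench). Funnel inside diameter about 100 mm at the rim, 50 mm at the throat.
- bolt (a joint): red draw bolt under the funnel: 0 m = in, throat shut; 0.052 m = fully out (sliding along the sorter's -y). Sliding friction about 1.5 N; it stays where it is left.
- bolt_bar (a point): middle of the bolt's round cross bar, 6 mm thick, which runs along the sorter's x at 160 mm height in the tunnel, 61 mm from its open end while shut. 28 mm of bar are free between its two uprights. Behind it (sorter's +y side) is a gap of 26 mm before the bolt plate, with 20 mm below the bar's middle down to the box roof: the prong goes down into this gap.
- diverter (a joint): lever with inner flap, hinged along the sorter's x axis 58 mm above the bench: 0 = upright, +0.5 rad (stop) = lever leans to the sorter's -y (right) and a dropped bush falls to the +y (left) tray; -0.5 rad (stop) = lever leans to +y (left) and the bush falls to the -y (right) tray. Stays where it is left (friction 0.05 N m).
- lever_ball (a point): centre of the black 20 mm ball at the top of the diverter lever, 140 mm from the hinge, 78 mm in front (-x) of the sorter's middle; the lever is an 8 mm round bar.
- tray_brass: brass coloured open catch tray, 90 x 76 x 32 mm, fixed inside the sorter on its left or right side (y = +48 or -48 mm in the sorter's frame); origin at the centre of its underside, 6 mm above the bench. Its front plate of the same colour, 56 mm wide, shows outside the sorter's front wall (to 73 mm before the middle, below 45 mm high).
- tray_steel: dark grey open catch tray, same size, with a dark grey front plate, on the sorter's other side; origin at the centre of its underside.
- hook_rod: hooked rod, 0.12 kg: wooden handle 80 x 18 x 22 mm with its centre at the origin, 8 mm steel rod along its x axis from 86 mm behind (-x) to 160 mm ahead, where a prong, 8 mm thick, goes down (-z) with its tip 32 mm below the rod's axis. Lies in its cradle, prong down.
- cradle: dark wooden base 180 x 50 x 10 mm, fixed, with two steel V rests (62 mm behind and 72 mm ahead of the origin, V tips 61 mm high, 42 mm wide at the top). Origin: on the bench right below the rod handle's place; x is the direction in which the rod's hook end points.
- cradle_rest (a point): where the rod's origin lies when it rests in the cradle, 50 mm above the bench.
- dapping_block: steel cube, 46 mm, with round hollows; origin centre of underside. Leave alone.
- wax_block: green wax block, 37 x 53 x 24 mm; origin centre of underside. Leave alone.
- bar_rouge: dark red polishing bar, 108 x 35 x 32 mm, with a white end; origin centre of underside. Leave alone.
- brass0: hexagonal turned bush blank, brass, yellow, 20 mm across the flats, 23 mm across the corners, 24 mm tall, 30 g, standing upright on the bench at the start; origin at the centre of its underside, x toward a corner of the hexagon. It belongs in the brass tray. May be absent in a start.
- brass1: hexagonal turned bush blank, brass, yellow, 20 mm across the flats, 23 mm across the corners, 24 mm tall, 30 g, standing upright on the bench at the start; origin at the centre of its underside, x toward a corner of the hexagon. It belongs in the brass tray. May be absent in a start.
- brass2: hexagonal turned bush blank, brass, yellow, 20 mm across the flats, 23 mm across the corners, 24 mm tall, 30 g, standing upright on the bench at the start; origin at the centre of its underside, x toward a corner of the hexagon. It belongs in the brass tray. May be absent in a start.
- steel0: hexagonal turned bush blank, steel, grey, 20 mm across the flats, 23 mm across the corners, 24 mm tall, 30 g, standing upright on the bench at the start; origin at the centre of its underside, x toward a corner of the hexagon. It belongs in the dark grey tray. May be absent in a start.
- steel1: hexagonal turned bush blank, steel, grey, 20 mm across the flats, 23 mm across the corners, 24 mm tall, 30 g, standing upright on the bench at the start; origin at the centre of its underside, x toward a corner of the hexagon. It belongs in the dark grey tray. May be absent in a start.
- steel2: hexagonal turned bush blank, steel, grey, 20 mm across the flats, 23 mm across the corners, 24 mm tall, 30 g, standing upright on the bench at the start; origin at the centre of its underside, x toward a corner of the hexagon. It belongs in the dark grey tray. May be absent in a start.

How it is judged:
On the way, in this order (a step that is already met when the one before it is completed fails the run):
1. the bolt is pulled fully out with the hook (value of joint bolt above 0.046 m and horizontal distance between hook_rod and cradle_rest above 0.05 m), for 0.2 s.
2. the rod lies back in its cradle, released (distance between hook_rod and cradle_rest below 0.018 m and angle between the x axis of hook_rod and the x axis of cradle, either way round below 0.12 rad and contact force between the fingers and hook_rod below 0.1 N and linear speed of hook_rod below 0.03 m/s), for 0.3 s.
3. every bush lies in the tray of its colour, the bolt still out (value of joint bolt above 0.044 m and x of brass0 in the frame of tray_brass between -0.045 and 0.045 m and y of brass0 in the frame of tray_brass between -0.044 and 0.044 m and z of each of brass0, brass1, brass2 in the frame of tray_brass below 0.06 m and linear speed of each of brass0, brass1, brass2, steel0, steel1, steel2 below 0.03 m/s and x of brass1 in the frame of tray_brass between -0.045 and 0.045 m and y of brass1 in the frame of tray_brass between -0.044 and 0.044 m and x of brass2 in the frame of tray_brass between -0.045 and 0.045 m and y of brass2 in the frame of tray_brass between -0.044 and 0.044 m and x of steel0 in the frame of tray_steel between -0.045 and 0.045 m and y of steel0 in the frame of tray_steel between -0.044 and 0.044 m and z of each of steel0, steel1, steel2 in the frame of tray_steel below 0.06 m and x of steel1 in the frame of tray_steel between -0.045 and 0.045 m and y of steel1 in the frame of tray_steel between -0.044 and 0.044 m and x of steel2 in the frame of tray_steel between -0.045 and 0.045 m and y of steel2 in the frame of tray_steel between -0.044 and 0.044 m), for 0.3 s.
4. the bolt is pushed home with the rod (value of joint bolt below 0.006 m and horizontal distance between hook_rod and cradle_rest above 0.05 m), for 0.2 s.
At the end, for the whole second after the job is handed in: The bolt is home again (within 6 mm of shut), the rod lies in its cradle (within 18 mm and 0.12 rad of its place), released, and every bush that is present lies at rest in the tray of its colour (all of step 2 and value of joint bolt below 0.006 m and x of brass0 in the frame of tray_brass between -0.045 and 0.045 m and y of brass0 in the frame of tray_brass between -0.044 and 0.044 m and z of each of brass0, brass1, brass2 in the frame of tray_brass below 0.06 m and linear speed of each of brass0, brass1, brass2, steel0, steel1, steel2 below 0.03 m/s and x of brass1 in the frame of tray_brass between -0.045 and 0.045 m and y of brass1 in the frame of tray_brass between -0.044 and 0.044 m and x of brass2 in the frame of tray_brass between -0.045 and 0.045 m and y of brass2 in the frame of tray_brass between -0.044 and 0.044 m and x of steel0 in the frame of tray_steel between -0.045 and 0.045 m and y of steel0 in the frame of tray_steel between -0.044 and 0.044 m and z of each of steel0, steel1, steel2 in the frame of tray_steel below 0.06 m and x of steel1 in the frame of tray_steel between -0.045 and 0.045 m and y of steel1 in the frame of tray_steel between -0.044 and 0.044 m and x of steel2 in the frame of tray_steel between -0.045 and 0.045 m and y of steel2 in the frame of tray_steel between -0.044 and 0.044 m); the robot touches nothing.
It fails at once if the gripper or arm touches the bolt (contact force between any of the fingers, the arm and bolt above 0.5 N).
It fails at once if the steel cube, wax block or polishing bar is moved more than 25 mm (distance of any of dapping_block, wax_block, bar_rouge from where it was at the start of the episode above 0.025 m).
Of brass0, brass1, brass2, steel0, steel1, steel2 only 3 to 5 are there at a start; the rules pass over those that are not, and their reading is None.
At some moment in a run one of brass0, brass1, brass2, steel0, steel1, steel2 may be knocked a few centimetres aside while the robot is not near it.
It also fails if it takes over 210 s, if anything falls off the work surface, if the arm or the gripper's body presses on something with over 40 N, if the wrist force passes 120 N, or if a joint passes its speed limit or range.

ROBOT

A 7-joint arm with a two-finger parallel gripper is mounted at the origin on a cart in front of the work surface, level with it; the furniture and walls round the work are solid. World frame = base frame: x ahead of the robot, y to its left, z up, the work surface at z = 0. Lengths are in m, angles in rad, forces in N, time in s.
With the tool pointing down it reaches from about 0.425 to 0.875 m from the base axis. Payload 4.7 kg.
Tool frame: the origin (TCP) lies at the very end of the fingers, on their centre line; the grasp point (between the pads) lies 19 mm behind it; z points along the fingers, y is the line along which they close (so a half turn about z gives the same grasp; the last joint's range is limited). The gripper opens to 87 mm and grips with 3 to 60 N. Pads are 19 mm wide; open, the fingers measure 117 mm over their backs; the gripper's body (75 mm by 190 mm) begins 51 mm behind the grasp point.
Start: joints at [-1.168, 0.321, -0.07, 1.45, 0.023, 1.371, -0.057], TCP at [0.246, 0.601, 0.223] pointing down, gripper open.
Joint ranges: [-2.86, 2.86], [-0.3, 2.09], [-1.38, 1.24], [0.06, 2.45], [-1.56, 4.7], [0.09, 2.05], [-2.69, 2.69]. Speed limits (rad/s): [2.57, 2.57, 3.14, 3.14, 3.14, 3.14, 3.14].

INTERFACE

Orientations are given as a rotation vector (axis times angle).
In Python, from bench import ctrl, get_image, job gives the robot as it stands.
- The arm moves only by the shell command python3 -m crank 'ROWS' [FORCE]. ROWS is JSON, a list that holds one entry, the list of rows, each a list of 5 numbers: the shift along the tool's x, y, z in mm, then the turn about the tool's z in rad, then the closure, from -1 (fully open) to 1 (shut), so that 0 is half open. A call has 1 to 10 rows; each row shifts and turns the commanded pose from where the row before left it, along the tool's axes as they then stand; what a row does not reach is not made up. A row lasts 1/12 s, in which the tool goes at most 41.7 mm and 7.16 degrees, less where a joint would pass 70% of its speed; a pose out of reach is approached as far as the arm can. A call with a gripper value outside its range is refused whole. The fingers move at their own pace and stop on an object; FORCE is the grip in N (left out, the last holds). Time passes only in rows, so rows that do not move let the fingers close. It gives the time, the measured TCP pose, the force, the opening and the grip force at its end, in the units of the state.
- ctrl.get_state(): the state, without advancing time (a new reading comes with each control period).
- get_image(name): name is "scene" or "top" or "wrist"; returns a dict with "pixels" (420x560x3 uint8, red, green, blue), "fx", "fy", "cx", "cy" (pixels), "T" (4x4, takes a point from camera to world coordinates); the wrist camera has in their place "T_tool_cam" (4x4, takes a point from camera to tool coordinates, whose origin is the TCP and whose axes are the flange's). Camera axes: x right, y down, z forward; pixel columns grow to the right and rows downward; lengths in m; the calibration is good to about 2 mm. A picture is of the moment at which its call begins: read the wrist's pose just before it. There is no depth.
- job.close_job(): hands the job in; it is judged then, once.
The state is a dict: "time": time; "joint_positions": joint angles; "qd": joint speeds; "joint_torque": joint torques, N m; "position": TCP position; "tool_rot": TCP orientation; "ft_force": force on the tool from outside, world axes, zero at the start; "torque": the same for the moment, N m; "grip_width": opening from 0.0 (shut) to 1.0 (fully open); "grip_force": force on a finger pad.
Only numpy, scipy, OpenCV 4.12 (cv2) and the standard library are available. Lean on these libraries where they do the work, as an engineer would, in place of code of your own. Each camera call takes 0.05 s, during which the arm holds its last target. There are 200 camera calls.

## Working session

There is one attempt and no reset: what is moved stays moved. The work goes in short steps, Python scripts to look and compute and a shell command to move; the robot and the scene stay as the last step left them, time stands still between calls to the robot, and variables do not carry over. Pictures are saved under pics/ and viewed, at most 14 in all, crops included, and the job is handed in when it is done.

```bash
ls; mkdir -p pics
python3 - <<'E'
from bench import ctrl,get_image
import cv2,numpy as np
s=ctrl.get_state();print({k:np.round(v,3) for k,v in s.items()})
for n in("scene","top","wrist"):
    d=get_image(n);cv2.imwrite(f"pics/{n}0.png",d["pixels"][:,:,::-1])
    print(n,d["fx"],d["cx"],d["cy"],np.round(d.get("T",d.get("T_tool_cam")),3).tolist())
a=[cv2.imread(f"pics/{n}0.png") for n in("scene","top")]
E
```

```text
pics
{'time': np.float64(0.0), 'joint_positions': array([-1.168,  0.322, -0.07 ,  1.452,  0.023,  1.371, -0.057]), 'qd': array([ 0.001,  0.   ,  0.001,  0.001,  0.   , -0.001,  0.001]), 'joint_torque': array([-1.0000e-03, -4.9127e+01, -4.0400e-01, -3.1253e+01, -6.4000e-02,
        4.4000e-02,  0.0000e+00]), 'position': array([0.246, 0.601, 0.221]), 'tool_rot': array([-6.070e-01, -3.082e+00,  3.000e-03]), 'ft_force': array([-0.228,  0.075,  0.498]), 'torque': array([ 0.041,  0.04 , -0.007]), 'grip_force': np.float64(0.0), 'grip_width': np.float64(0.997)}
scene 528.222629854774 281.5178027080914 209.32737834293798 [[-0.293, -0.448, 0.845, -0.523], [-0.956, 0.142, -0.257, 0.352], [-0.005, -0.883, -0.47, 0.752], [0.0, 0.0, 0.0, 1.0]]
top 489.55481669143325 276.4896739636616 206.59768141188152 [[0.015, -0.994, 0.107, 0.426], [-1.0, -0.015, -0.003, 0.039], [0.005, -0.107, -0.994, 1.48], [0.0, 0.0, 0.0, 1.0]]
wrist 342.7566370099943 280.2961186623264 207.070281709689 [[-0.0, -0.955, -0.296, 0.084], [1.0, -0.0, 0.0, 0.0], [-0.0, -0.296, 0.955, -0.162], [0.0, 0.0, 0.0, 1.0]]
```

View pics/scene0.png

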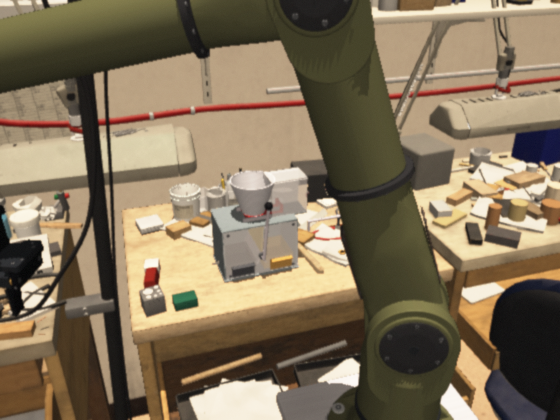

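View pics/top0.png

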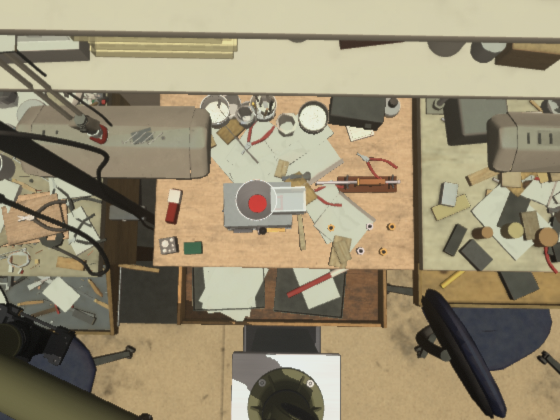

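Scene: sorter centre about (257,240), lever upright at (268,206), grey front plate left (243,270), brass plate right (282,262). Top: funnel (257,201), tunnel to the right (288,200), rod in its cradle (368,183), bushes around (331..390, 226..252).

Run:
```python
import cv2
a=cv2.imread("pics/top0.png")[160:270,215:410]
cv2.imwrite("pics/c1.png",cv2.resize(a,None,fx=4.1,fy=4.1,interpolation=cv2.INTER_CUBIC)[:, :800])
```

```text
(no output)
```

View pics/c1.png

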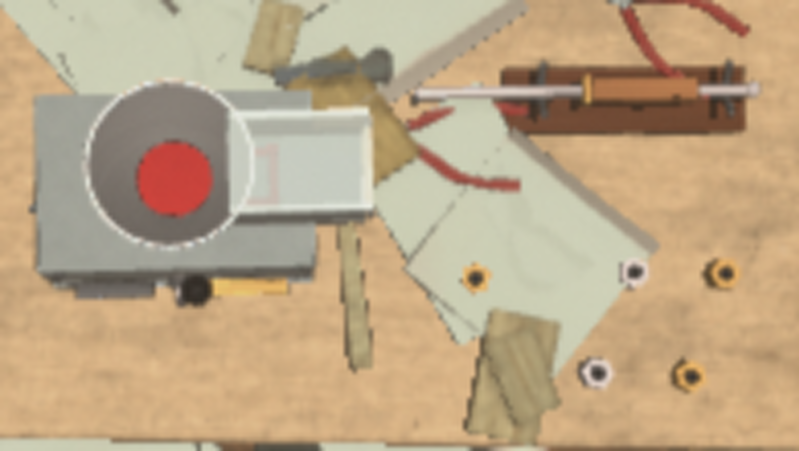

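The crop shows five bushes: brass at (476,278), (723,273), (689,376) and steel at (634,272), (597,374). The rod's hook points left at (413,97), the tunnel's open end is at (370,160), and the brass front plate is on the right (250,287).

```bash
cat > h.py <<'E'
import numpy as np,cv2
from scipy.spatial.transform import Rotation as R
from bench import ctrl,get_image
def cam(n):
    s=ctrl.get_state(); d=get_image(n)
    if n=="wrist":
        T=np.eye(4);T[:3,:3]=R.from_rotvec(s["tool_rot"]).as_matrix();T[:3,3]=s["position"]; d["T"]=T@d["T_tool_cam"]
    return d
def ray(d,u,v):
    T=np.array(d["T"]);r=T[:3,:3]@np.array([(u-d["cx"])/d["fx"],(v-d["cy"])/d["fy"],1]);return T[:3,3],r/np.linalg.norm(r)
def onz(d,u,v,z):
    o,r=ray(d,u,v);return o+r*(z-o[2])/r[2]
def proj(d,p):
    T=np.array(d["T"]);q=T[:3,:3].T@(np.array(p)-T[:3,3]);return q[0]/q[2]*d["fx"]+d["cx"],q[1]/q[2]*d["fy"]+d["cy"]
def tri(rs):
    A=sum(np.eye(3)-np.outer(r,r) for o,r in rs);b=sum((np.eye(3)-np.outer(r,r))@o for o,r in rs);return np.linalg.solve(A,b)
def go(p,ax=None):
    """shift (mm, tool axes now) to TCP target p, and turn that brings tool y along world heading ax (rad, mod pi)"""
    s=ctrl.get_state();M=R.from_rotvec(s["tool_rot"]).as_matrix()
    sh=M.T@(np.array(p)-s["position"])*1e3; t=None
    if ax is not None:
        c=M.T@np.array([np.cos(ax),np.sin(ax),0]);t=np.arctan2(-c[0],c[1]);t=(t+np.pi/2)%np.pi-np.pi/2
    print("shift",np.round(sh,1),"turn",t,"q7",round(s["joint_positions"][6],2),"pos",np.round(s["position"],4),"t",s["time"])
E
python3 - <<'E'
from h import *
d=get_image("top")
c=lambda x,y,z:np.round(onz(d,x/4.1+215,y/4.1+160,z),3)
print("funnel",c(170,163,.232),"tun mouth",c(372,112,.232),c(372,212,.232),"roof corners",c(35,270,.14),c(315,270,.14),c(35,95,.14))
print("rod",c(413,97,.05),c(757,88,.05),"handle",c(585,90,.061),c(698,88,.061))
for n,x,y in[("b",476,278),("s",634,272),("b",723,273),("s",597,374),("b",689,376)]:print(n,c(x,y,.024))
print("lever",c(195,290,.198))
M=R.from_rotvec(ctrl.get_state()["tool_rot"]).as_matrix();print(M.round(2))
E
```

```text
funnel [0.577 0.086 0.232] tun mouth [ 0.611 -0.04   0.232] [ 0.548 -0.04   0.232] roof corners [0.515 0.179 0.14 ] [ 0.517 -0.008  0.14 ] [0.633 0.182 0.14 ]
rod [ 0.649 -0.081  0.05 ] [ 0.66  -0.329  0.05 ] handle [ 0.655 -0.203  0.061] [ 0.657 -0.284  0.061]
b [ 0.521 -0.13   0.024]
s [ 0.527 -0.244  0.024]
b [ 0.528 -0.309  0.024]
s [ 0.453 -0.217  0.024]
b [ 0.453 -0.284  0.024]
lever [0.499 0.07  0.198]
[[-0.93  0.38 -0.  ]
 [ 0.38  0.93 -0.  ]
 [-0.   -0.   -1.  ]]
```

```bash
python3 -c "
from h import *
go([.656,-.243,.3],.044)"
python3 -m crank '[[[0,0,-40,0.115,-1],[0,0,-40,0.115,-1],[0,0,-30,0.115,-1],[0,0,0,0.115,-1],[0,0,0,0.115,-1],[0,0,0,0.115,-1],[0,0,0,0.115,-1],[0,0,0,0.115,-1],[0,0,0,0.115,-1],[0,0,0,0.06,-1]]]'; python3 -c "
from h import *
go([.64,-.26,.3],.044)"
```

```text
shift [-699.1 -626.   -77.3] turn 1.1380303151810836 q7 -0.06 pos [0.2463 0.6012 0.2219] t 0.2
time: 1.03
position: [0.2464, 0.6014, 0.3323]
tool_rot: [2.129, 2.31, -0.001]
ft_force: [0.9, -0.0, 0.7]
grip_width: 0.998
grip_force: 0.0
shift [-890.6  322.    32.7] turn 0.03769218524701845 q7 -1.13 pos [0.2464 0.6014 0.3323] t 1.0333
```

```bash
python3 -m crank '[[[-37,13.4,0,0.037,-1],[-37,13.4,0,0,-1],[-37,13.4,0,0,-1],[-37,13.4,0,0,-1],[-37,13.4,0,0,-1],[-37,13.4,0,0,-1],[-37,13.4,0,0,-1],[-37,13.4,0,0,-1],[-37,13.4,0,0,-1],[-37,13.4,0,0,-1]]]' >/dev/null
python3 -m crank '[[[-37,13.4,0,0,-1],[-37,13.4,0,0,-1],[-37,13.4,0,0,-1],[-37,13.4,0,0,-1],[-37,13.4,0,0,-1],[-37,13.4,0,0,-1],[-37,13.4,0,0,-1],[-37,13.4,0,0,-1],[-37,13.4,0,0,-1],[-37,13.4,0,0,-1]]]'
python3 -c "
from h import *
go([.655,-.27,.3],.044)"
```

```text
time: 2.7
position: [0.5528, -0.1253, 0.3329]
tool_rot: [2.164, 2.277, 0.002]
ft_force: [0.4, -0.3, 0.0]
grip_width: 1.001
grip_force: 0.0
shift [-149.8   94.7   32.9] turn 0.006811394591961228 q7 0.32 pos [ 0.5528 -0.1253  0.3329] t 2.7
```

```bash
cat > snap.py <<'E'
import sys,pickle
from h import *
for n in sys.argv[2:]:
    d=cam(n);pickle.dump(d,open(f"pics/{n}_{sys.argv[1]}.pkl","wb"));cv2.imwrite(f"pics/{n}_{sys.argv[1]}.png",d["pixels"][:,:,::-1])
E
python3 snap.py 1 wrist scene
python3 -m crank '[[[-37,24,8,0,-1],[-37,24,8,0,-1],[-37,24,8,0,-1],[-37,24,8,0,-1],[0,0,0,0,-1],[0,0,0,0,-1]]]'
python3 snap.py 2 wrist
python3 -c "
import cv2,numpy as np
a=cv2.imread('pics/wrist_1.png');b=cv2.imread('pics/wrist_2.png')
cv2.imwrite('pics/w12.png',cv2.resize(np.vstack([a,b])[:, :],(560,600)) if 0 else np.hstack([a,b])[:, ::1][:, :].copy()) if 0 else None"
```

```text
time: 3.3
position: [0.6478, -0.2587, 0.2991]
tool_rot: [-2.167, -2.269, 0.008]
ft_force: [-0.1, -0.1, 1.2]
grip_width: 1.001
grip_force: 0.0
```

View pics/wrist_1.png

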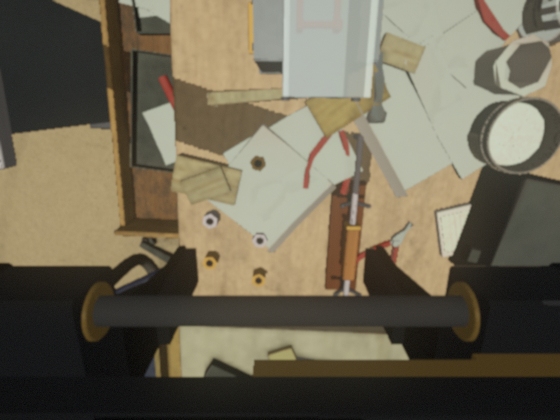

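View pics/wrist_2.png

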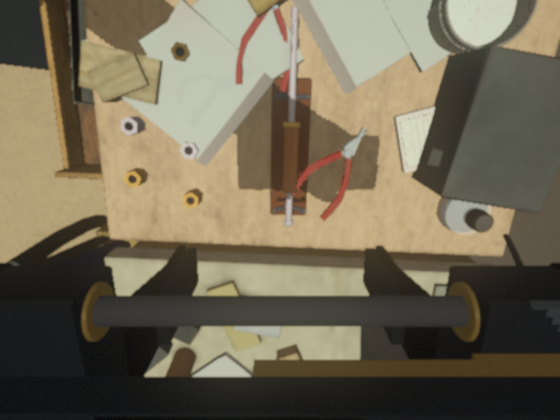

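Wrist 1: rod hook end (361,138), handle (355,227)–(350,280), tail (346,297); bushes brass (258,163),(210,261),(259,279), steel (210,221),(260,240). Wrist 2: hook end (295,8), handle (292,124)–(289,193), tail (289,222); bushes (180,51),(134,178),(192,200); (130,126),(190,150). Now triangulate these.

Run:
```python
from h import *
import pickle
w1,w2=[pickle.load(open(f"pics/wrist_{i}.pkl","rb")) for i in(1,2)]
L={"hook":((361,138),(295,8)),"tail":((346,297),(289,222)),"hfront":((355,227),(292,124)),"hback":((350,280),(289,193)),
"b":((258,163),(180,51)),"s1":((210,221),(130,126)),"s2":((260,240),(190,150)),"b1":((210,261),(134,178)),"b2":((259,279),(192,200))}
for k,(a,b) in L.items():
    print(k,tri([ray(w1,*a),ray(w2,*b)]).round(3), onz(w2,*b,.024 if k[0] in "bs" else .05).round(3))
go([.656,-.243,.031],.044)
```

```text
hook [ 0.652 -0.082  0.054] [ 0.652 -0.082  0.05 ]
tail [ 0.661 -0.328  0.032] [ 0.658 -0.323  0.05 ]
hfront [ 0.656 -0.201  0.061] [ 0.655 -0.202  0.05 ]
hback [ 0.657 -0.281  0.061] [ 0.656 -0.285  0.05 ]
b [ 0.52  -0.126  0.025] [ 0.52  -0.126  0.024]
s1 [ 0.453 -0.216  0.022] [ 0.454 -0.215  0.024]
s2 [ 0.527 -0.242  0.021] [ 0.528 -0.242  0.024]
b1 [ 0.451 -0.283  0.017] [ 0.454 -0.282  0.024]
b2 [ 0.527 -0.31   0.018] [ 0.529 -0.308  0.024]
shift [ 13.3   9.3 270.2] turn 0.004582948567367184 q7 0.63 pos [ 0.6482 -0.2568  0.3012] t 3.35
```

```bash
python3 -m crank '[[[13,9,40,0.01,0],[0,0,40,0,0],[0,0,40,0,0],[0,0,40,0,0],[0,0,40,0,0],[0,0,30,0,0],[0,0,20,0,0],[0,0,10,0,0],[0,0,8,0,0],[0,0,0,0,0]]]' 
python3 -c "
from h import *
go([.656,-.243,.031],.035)"
```

```text
time: 4.18
position: [0.6569, -0.2417, 0.0364]
tool_rot: [-2.174, -2.267, -0.002]
ft_force: [-1.4, -0.2, 0.5]
grip_width: 0.508
grip_force: 0.0
shift [-1.3 -0.9  5.4] turn 0.006901641673011882 q7 0.69 pos [ 0.6569 -0.2417  0.0364] t 4.1833
```

```bash
python3 -m crank '[[[-1,0,5,0,0],[0,0,0,0,1],[0,0,0,0,1],[0,0,0,0,1],[0,0,0,0,1],[0,0,0,0,1],[0,0,-10,0,1],[0,0,-30,0,1],[0,0,-40,0,1],[0,0,-40,0,1]]]' 40
python3 -m crank '[[[0,0,-35,0,1],[0,0,0,0,1],[0,0,0,0,1]]]'; python3 snap.py 3 wrist top scene
python3 -c "
from h import *
go([.577,-.243,.187],.035)"
```

```text
time: 5.02
position: [0.6554, -0.2442, 0.1518]
tool_rot: [-2.175, -2.263, 0.003]
ft_force: [1.3, -0.9, -1.0]
grip_width: 0.197
grip_force: 39.9
time: 5.27
position: [0.6576, -0.2457, 0.1896]
tool_rot: [2.174, 2.262, 0.004]
ft_force: [-0.3, 0.3, -2.0]
grip_width: 0.205
grip_force: 39.9
shift [  4.  -78.5  -2.4] turn 0.004974408510748596 q7 0.63 pos [ 0.6556 -0.2439  0.1844] t 5.4167
```

View pics/wrist_3.png

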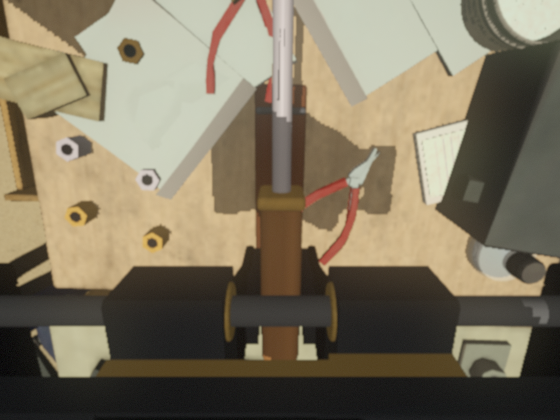

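The rod is gripped and lies along the camera's axis (column 282). Now the tunnel: compute its position and yaw from wrist view 1 and the tops.

Run:
```python
import pickle
from h import *
w=pickle.load(open("pics/wrist_1.pkl","rb"));t=pickle.load(open("pics/top_3.pkl","rb"))
cv2.imwrite("pics/cc.png",np.vstack([cv2.resize(w["pixels"][0:130,230:430,::-1],(600,390),interpolation=cv2.INTER_CUBIC),cv2.resize(t["pixels"][175:235,215:395,::-1],(600,200),interpolation=cv2.INTER_CUBIC)]))
```

```text
(no output)
```

View pics/cc.png

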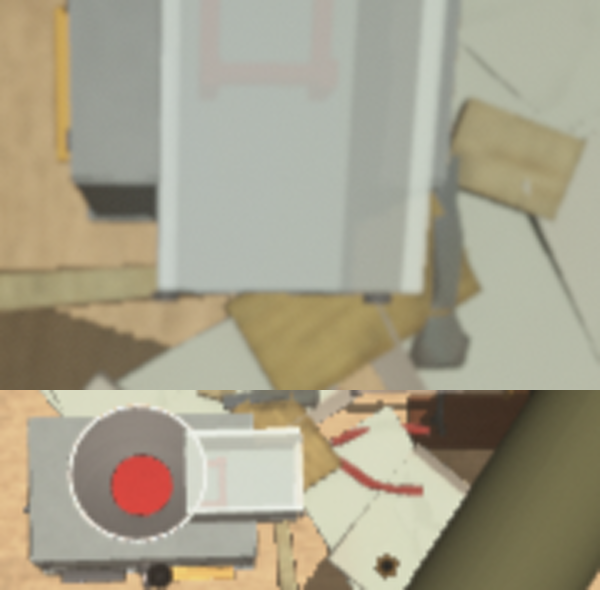

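Crop: tunnel roof corners (158,290),(423,290), edges at the top (160,0),(447,0); bolt bar at row 75 between uprights at x≈208 and 322.

Run:
```python
import pickle
from h import *
w=pickle.load(open("pics/wrist_1.pkl","rb"));t=pickle.load(open("pics/top_3.pkl","rb"))
f=lambda x,y,z:onz(w,230+x/3,y/3,z).round(4)
for p in((158,290),(423,290),(160,0),(447,0)):print(p,f(*p,.232))
print("bar",f(208,75,.16),f(322,75,.16),f(265,75,.16))
print("front box edge",f(75,180,.14),f(68,0,.14))
# mouth height check top+wrist
g=lambda x,y:ray(t,215+x*.3,175+(y-390)*.3)
for a,b in(((158,290),(303,513)),((423,290),(303,430))):print(tri([ray(w,230+a[0]/3,a[1]/3),g(*b)]).round(3))
```

```text
(158, 290) [ 0.5485 -0.0397  0.232 ]
(423, 290) [ 0.6131 -0.0364  0.232 ]
(160, 0) [0.5457 0.0226 0.232 ]
(447, 0) [0.6104 0.0259 0.232 ]
bar [0.5604 0.0218 0.16  ] [0.5938 0.0235 0.16  ] [0.5771 0.0226 0.16  ]
front box edge [ 0.5209 -0.0066  0.14  ] [0.5173 0.044  0.14  ]
[ 0.548 -0.04   0.231]
[ 0.607 -0.038  0.258]
```

```bash
python3 -m crank '[[[0,-25,-2,0,1],[0,-25,0,0,1],[0,-15,0,0,1],[0,0,0,0,1],[0,0,0,0,1],[0,0,0,0,1]]]'
python3 -c "
from h import *
go([.590,-.244,.187],.045)
go([.5834,-.122,.187],.045)"
```

```text
time: 5.92
position: [0.592, -0.2461, 0.1871]
tool_rot: [-2.175, -2.266, 0.0]
ft_force: [0.5, 0.3, -1.5]
grip_width: 0.201
grip_force: 39.9
shift [ 2.2 -1.9  0.1] turn -0.0039968702934860545 q7 0.64 pos [ 0.592  -0.2461  0.1871] t 5.9167
shift [124.4  -3.5   0.2] turn -0.0039968702934860545 q7 0.64 pos [ 0.592  -0.2461  0.1871] t 5.9167
```

```bash
python3 -m crank '[[[0,-3,0,-0.004,1],[20,0,0,0,1],[20,0,0,0,1],[20,0,0,0,1],[20,0,0,0,1],[20,0,0,0,1],[14,0,0,0,1],[10,0,0,0,1],[0,0,0,0,1],[0,0,0,0,1]]]'
python3 snap.py 4 scene wrist
python3 -c "
from h import *
go([.5834,-.122,.187],.045)
import cv2
a=cv2.imread('pics/scene_4.png')[150:290,200:380];b=cv2.imread('pics/wrist_4.png')[0:210,140:420]
cv2.imwrite('pics/c4.png',np.hstack([cv2.resize(a,None,fx=2.5,fy=2.5),cv2.resize(b,(350,350))]))"
```

```text
time: 6.75
position: [0.5833, -0.1231, 0.188]
tool_rot: [-2.171, -2.271, 0.0]
ft_force: [0.3, 0.2, -0.7]
grip_width: 0.203
grip_force: 39.9
shift [1.8 0.3 1. ] turn -0.001679839519441062 q7 0.4 pos [ 0.5832 -0.1238  0.188 ] t 6.85
```

View pics/c4.png

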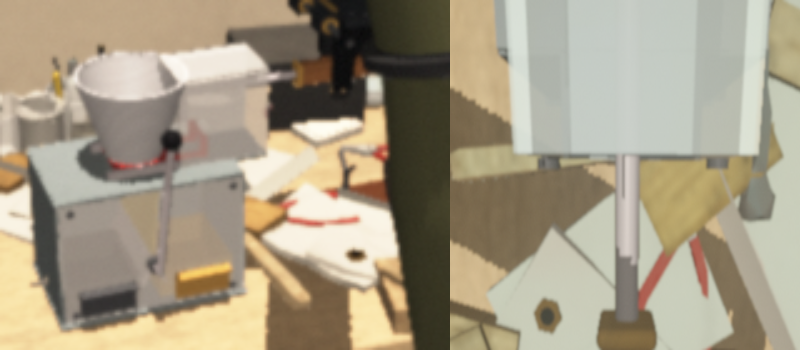

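The rod is in the tunnel without touching it (rod at (280,77), right picture column 627 between the walls). Lower the prong into the gap.

```bash
python3 -m crank '[[[0,0,8,0,1],[0,0,8,0,1],[0,0,8,0,1],[0,0,3,0,1],[0,0,0,0,1],[0,0,0,0,1]]]'
python3 -m crank '[[[-6,0,0,0,1],[-6,0,0,0,1],[0,0,0,0,1]]]'
```

```text
time: 7.35
position: [0.5829, -0.1234, 0.1606]
tool_rot: [-2.172, -2.269, 0.001]
ft_force: [-0.2, 0.3, -1.2]
grip_width: 0.201
grip_force: 39.9
time: 7.6
position: [0.5837, -0.1371, 0.1615]
tool_rot: [2.173, 2.267, 0.0]
ft_force: [-0.5, 0.1, -1.6]
grip_width: 0.203
grip_force: 39.9
```

```bash
python3 -m crank '[[[-8,0,0,0,1],[-8,0,0,0,1],[0,0,0,0,1]]]'|grep -E "pos|ft"
python3 -m crank '[[[-8,0,0,0,1],[-8,0,0,0,1],[0,0,0,0,1]]]'|grep -E "pos|ft"
python3 -m crank '[[[-8,0,0,0,1],[0,0,0,0,1]]]'|grep -E "pos|ft"
python3 snap.py 5 wrist scene
python3 -c "
from h import *
a=cv2.imread('pics/scene_5.png')[150:290,200:380];b=cv2.imread('pics/wrist_5.png')[0:210,140:420]
cv2.imwrite('pics/c5.png',np.hstack([cv2.resize(a,None,fx=2.5,fy=2.5),cv2.resize(b,(350,350))]))"
```

```text
position: [0.5842, -0.1539, 0.1614]
ft_force: [-0.7, -0.3, -0.8]
position: [0.5847, -0.1699, 0.1612]
ft_force: [-0.7, 0.2, -1.2]
position: [0.5852, -0.1772, 0.1612]
ft_force: [-0.9, 1.7, -2.0]
```

View pics/c5.png

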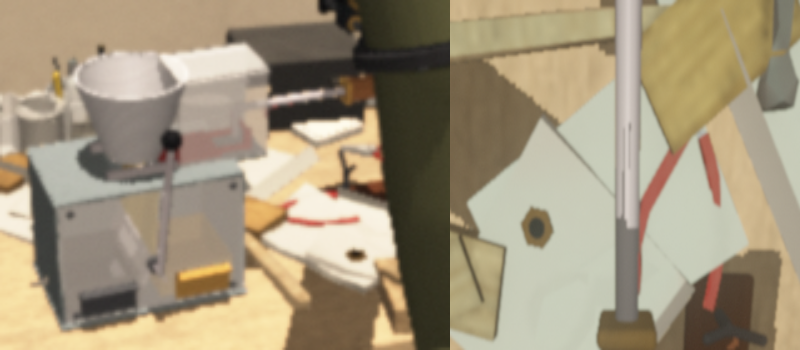

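The red plate now shows in the tunnel (215,145), and the prong is near its mouth. A little further to the stop.

```bash
python3 -m crank '[[[-3,0,0,0,1],[0,0,0,0,1]]]'|grep -E "pos|ft"
python3 -m crank '[[[-3,0,0,0,1],[0,0,0,0,1]]]'|grep -E "pos|ft"
python3 -m crank '[[[-3,0,0,0,1],[0,0,0,0,1]]]'|grep -E "pos|ft"
```

```text
position: [0.5856, -0.1785, 0.1611]
ft_force: [-0.0, 0.6, -1.3]
position: [0.5857, -0.1815, 0.1611]
ft_force: [-0.0, 1.5, -1.4]
position: [0.5858, -0.184, 0.161]
ft_force: [-0.5, 2.5, -1.2]
```

```bash
for i in 1; do python3 -m crank '[[[-3,0,0,0,1],[0,0,0,0,1]]]'|grep -E "pos|ft"; done
python3 -m crank '[[[-3,0,0,0,1],[0,0,0,0,1],[0,0,0,0,1]]]'|grep -E "pos|ft"; python3 snap.py 6 scene
python3 - <<'E'
from h import *
b=[]
for i in(4,5,6):
    a=cv2.imread(f'pics/scene_{i}.png')[150:230,230:320]; b.append(cv2.resize(a,None,fx=2.9,fy=2.9))
cv2.imwrite('pics/c6.png',np.hstack(b))
E
```

```text
position: [0.586, -0.1844, 0.1604]
ft_force: [0.0, 6.2, -2.1]
position: [0.5864, -0.1846, 0.1599]
ft_force: [-0.4, 10.2, -2.3]
```

View pics/c6.png

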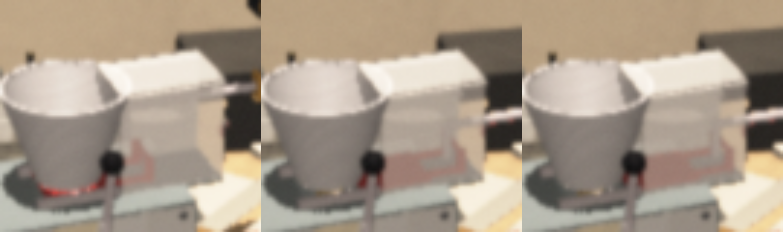

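Force rises to 10 N with no motion: bolt at its stop. Free the prong, lift and retreat.

```bash
python3 -m crank '[[[6,0,0,0,1],[6,0,0,0,1],[0,0,-9,0,1],[0,0,-9,0,1],[0,0,-9,0,1],[0,0,0,0,1],[0,0,0,0,1]]]'|grep -E "pos|ft"
python3 -m crank '[[[-15,0,0,0,1],[-20,0,0,0,1],[-20,0,0,0,1],[-15,0,0,0,1],[0,25,0,0,1],[0,25,0,0,1],[0,18,0,0,1],[0,0,0,0,1],[0,0,0,0,1]]]'|grep -E "pos|ft"
python3 -c "
from h import *
go([.656,-.244,.19],.035)"; python3 snap.py 7 wrist
```

```text
position: [0.5861, -0.1793, 0.1894]
ft_force: [-0.5, 0.1, -1.3]
position: [0.6567, -0.2451, 0.1869]
ft_force: [-0.3, -0.2, -1.5]
shift [ 1.2 -0.7 -3.1] turn 0.009832936520377089 q7 0.63 pos [ 0.6567 -0.2451  0.1869] t 10.6667
```

```bash
python3 -m crank '[[[1,0,30,0.008,1],[0,0,30,0,1],[0,0,30,0,1],[0,0,25,0,1],[0,0,15,0,1],[0,0,10,0,1],[0,0,5,0,1],[0,0,0,0,1],[0,0,0,0,1]]]'|grep -E "pos|ft"
python3 -c "
from h import *
go([.656,-.2435,.0315],.035)"
```

```text
position: [0.6573, -0.2448, 0.0445]
ft_force: [0.3, -0.9, -1.4]
shift [ 1.4 -1.2 13. ] turn 0.0008801950174706086 q7 0.68 pos [ 0.6573 -0.2448  0.0445] t 11.4667
```

```bash
python3 -m crank '[[[1,-1,6,0,1],[0,0,4,0,1],[0,0,2,0,1],[0,0,0,0,1],[0,0,0,0,1]]]'|grep -E "pos|ft"
python3 -m crank '[[[0,0,0,0,0],[0,0,0,0,0],[0,0,0,0,0],[0,0,0,0,0],[0,0,0,0,0],[0,0,-10,0,0],[0,0,-40,0,0],[0,0,-40,0,0],[0,0,-40,0,0],[0,0,0,0,0]]]'|grep -E "pos|ft"
python3 -m crank '[[[-20,-38,-30,0,0],[-20,-38,-30,0,0],[-20,-38,-30,0,0],[0,0,0,0,0],[0,0,0,0,0],[0,0,0,0,0]]]'|grep -E "pos|ft"
python3 snap.py 8 wrist scene top
```

```text
position: [0.6568, -0.2432, 0.0318]
ft_force: [3.1, -0.2, 0.5]
position: [0.6593, -0.2463, 0.1715]
ft_force: [0.4, -1.0, 2.0]
position: [0.567, -0.2937, 0.2331]
ft_force: [0.0, 0.6, -0.2]
```

View pics/wrist_8.png

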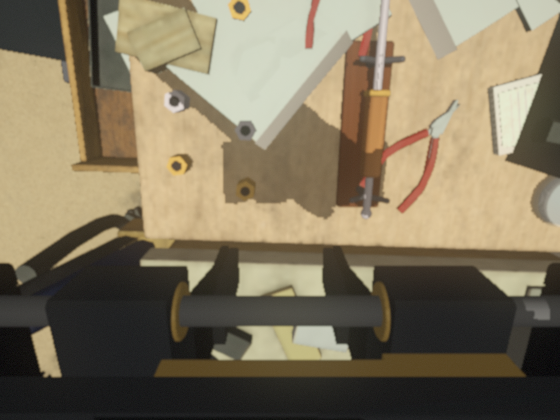

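Rod lies in the cradle's V rests ((378,92) to (368,205)); bushes brass (240,7),(178,165),(246,189), steel (175,100),(245,130). Next, lever to the left for brass.

```bash
python3 -c "
from h import *
import pickle
d=pickle.load(open('pics/wrist_8.pkl','rb'))
for p in((240,7),(178,165),(246,189),(175,100),(245,130)):print(p,onz(d,*p,.024).round(4))
go([.498,.015,.24],.045)"
```

```text
(240, 7) [ 0.5207 -0.1263  0.024 ]
(178, 165) [ 0.4532 -0.282   0.024 ]
(246, 189) [ 0.5276 -0.3064  0.024 ]
(175, 100) [ 0.4536 -0.2141  0.024 ]
(245, 130) [ 0.5262 -0.2419  0.024 ]
shift [309.9 -57.5  -8.2] turn -0.00633945897659105 q7 0.71 pos [ 0.5675 -0.2925  0.2314] t 13.3667
```

```bash
python3 -m crank '[[[34,-10,-1,0,1],[34,-10,-1,0,1],[34,-10,-1,0,1],[34,-10,-1,0,1],[34,-10,-1,0,1],[34,-8,-1,0,1],[34,0,0,0,1],[34,0,0,0,1],[34,0,0,0,1],[4,0,0,0,1]]]'|grep -E "pos|ft"
python3 -m crank '[[[0,0,30,0,1],[0,0,30,0,1],[0,0,5,0,1],[0,0,0,0,1]]]'|grep -E "pos|ft"
python3 -c "
from h import *
go([.498,.015,.175],.045)"
```

```text
position: [0.4968, 0.0222, 0.2379]
ft_force: [0.2, -0.4, 0.7]
position: [0.4958, 0.0136, 0.1716]
ft_force: [-0.5, -0.3, 0.3]
shift [ 1.3  2.2 -3.4] turn -0.00812776897089984 q7 -0.03 pos [0.4958 0.0136 0.1716] t 14.5333
```

```bash
python3 -m crank '[[[20,0,-0.3,0,1],[20,0.5,-0.3,0,1],[20,0.5,-0.3,0,1],[20,0.5,-0.3,0,1],[15,0.5,0,0,1],[12,0.5,0,0,1],[8,0.5,0,0,1],[0,0,0,0,1],[0,0,0,0,1]]]'|grep -E "pos|ft"
for i in 1 ; do python3 -m crank '[[[5,0,0,0,1],[0,0,0,0,1]]]'|grep -E "pos|ft"; done;  python3 -m crank '[[[5,0,0,0,1],[0,0,0,0,1]]]'|grep -E "pos|ft"; python3 snap.py 9 scene
```

```text
position: [0.4966, 0.1282, 0.1751]
ft_force: [0.3, -0.8, -0.2]
position: [0.4964, 0.1325, 0.1749]
ft_force: [1.0, -0.8, -0.0]
position: [0.4965, 0.1333, 0.1749]
ft_force: [-0.4, -9.7, 2.4]
```

```bash
python3 -m crank '[[[-12,0,0,0,1],[0,0,-30,0,1],[0,0,-30,0,1],[-30,0,0,0,0.1],[-30,2,0,0,0.1],[-35,2,0,0,0.1],[-35,2,0,0,0.1],[-35,2,0,0,0.1],[-35,2,0,0,0.1],[-35,2,0,0,0.1]]]'|grep -E "pos|ft"
python3 snap.py 10 scene wrist; python3 -c "
from h import *
go([.5207,-.1263,.1],.045)
d=__import__('pickle').load(open('pics/wrist_10.pkl','rb'))
b=cv2.imread('pics/wrist_10.png')
a=cv2.imread('pics/scene_10.png')[160:290,200:380]
cv2.imwrite('pics/c10.png',np.hstack([cv2.resize(a,(430,310)),cv2.resize(b[:,:],(360,310))]))"
```

```text
position: [0.5166, -0.1096, 0.2351]
ft_force: [0.6, 0.8, 0.4]
shift [-10.5   4.2 135.5] turn -0.019963460728530613 q7 0.24 pos [ 0.516  -0.1156  0.2354] t 16.6
```

View pics/c10.png

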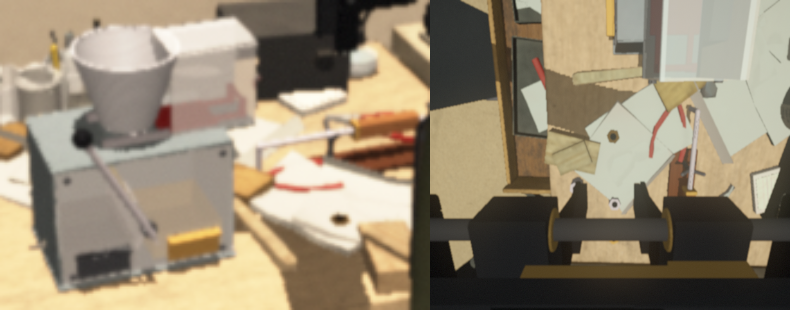

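Lever leans left, bolt is out, rod in its cradle, brass bush at (613,136) in the right view.

```bash
cat > find.py <<'E'
from h import *
import pickle,sys
def find(d):
    p=d["pixels"];g=p.max(2);out=[]
    m=(cv2.morphologyEx(g,cv2.MORPH_BLACKHAT,np.ones((17,17)))>40).astype(np.uint8)
    cs,_=cv2.findContours(m,cv2.RETR_EXTERNAL,cv2.CHAIN_APPROX_NONE)
    hsv=cv2.cvtColor(p,cv2.COLOR_RGB2HSV)
    for c in cs:
        (u,v),r=cv2.minEnclosingCircle(c);a=cv2.contourArea(c)
        if not 2<r<14 or a<.5*np.pi*r*r:continue
        w=onz(d,u,v,.024)
        if not(.42<w[0]<.62 and -.36<w[1]<-.05):continue
        ring=np.zeros_like(m);cv2.circle(ring,(int(u+.5),int(v+.5)),int(r*1.7+1),1,2)
        h=np.median(hsv[ring>0],0);k="brass" if h[1]>140 and 10<h[0]<30 else "steel" if h[1]<60 else "?"
        out.append((k,w[:2].round(4).tolist(),(int(u),int(v)),round(r,1),h.tolist()))
    return out
if __name__=="__main__":
    d=pickle.load(open(sys.argv[1],"rb")) if len(sys.argv)>1 else cam("wrist")
    for o in find(d):print(o)
E
python3 find.py pics/wrist_8.pkl;echo;python3 find.py pics/wrist_10.pkl
```

```text
('?', [0.5261, -0.3086], (244, 190), 4.1, [19.0, 137.0, 136.0])
('?', [0.4509, -0.2832], (176, 166), 5.4, [19.0, 114.5, 212.0])
('steel', [0.5199, -0.1265], (239, 7), 6.5, [24.0, 42.0, 212.0])

('steel', [0.5263, -0.2416], (287, 276), 4.3, [15.0, 24.0, 204.0])
('steel', [0.5199, -0.1263], (284, 184), 9.2, [33.0, 24.0, 205.0])
```

```bash
python3 -m crank '[[[-10.5,4,0,-0.02,0.1],[0,0,40,0,0.1],[0,0,40,0,0.1],[0,0,40,0,0.1],[0,0,40,0,0.1],[0,0,30,0,0.1],[0,0,10,0,0.1],[0,0,0,0,0.1]]]'|grep -E "pos|ft"
python3 -c "
from find import *
go([.5203,-.1263,.005],.045)"
```

```text
position: [0.519, -0.1176, 0.0326]
ft_force: [0.2, -0.8, 0.5]
shift [-8.8  0.9 27.5] turn 0.010872698013026039 q7 0.48 pos [ 0.519  -0.1176  0.0326] t 17.2667
```

```bash
python3 -m crank '[[[-8.5,1,0,0,0.1],[0,0,14,0,0.1],[0,0,13,0,0.1],[0,0,0,0,0.1],[0,0,0,0,1],[0,0,0,0,1],[0,0,0,0,1],[0,0,0,0,1],[0,0,0,0,1]]]' 25
python3 -m crank '[[[0,0,-20,0,1],[0,0,-40,0,1],[0,0,-40,0,1],[0,0,-40,0,1],[0,0,-40,0,1],[0,0,-40,0,1],[0,0,-32,0,1],[0,0,0,0,1],[0,0,0,0,1]]]'
python3 -c "
from h import *
go([.575,.089,.255])"
```

```text
time: 18.02
position: [0.5232, -0.1266, 0.0084]
tool_rot: [2.158, 2.283, 0.001]
ft_force: [0.2, 0.7, 1.3]
grip_width: 0.25
grip_force: 25.0
time: 18.77
position: [0.5238, -0.1269, 0.2618]
tool_rot: [2.156, 2.281, 0.006]
ft_force: [-0.4, -0.6, -1.3]
grip_width: 0.255
grip_force: 25.0
shift [212.7  63.2   7.2] turn None q7 0.31 pos [ 0.5238 -0.1269  0.2618] t 18.7667
```

```bash
python3 -m crank '[[[30,9,0,0,1],[35,11,0,0,1],[35,11,0,0,1],[35,11,0,0,1],[35,11,0,0,1],[25,8,0,0,1],[18,2,0,0,1],[0,0,0,0,1],[0,0,0,0,1]]]'|grep pos
python3 -c "
from h import *
go([.575,.089,.232])"
```

```text
position: [0.5726, 0.0902, 0.2578]
shift [-1.3  2.4 25.7] turn None q7 -0.03 pos [0.5726 0.0902 0.2578] t 19.5167
```

```bash
python3 -m crank '[[[-1,2,15,0,1],[0,0,11,0,1],[0,0,0,0,1],[0,0,0,0,0.1],[0,0,0,0,0.1],[0,0,0,0,0.1],[0,0,0,0,0.1],[0,0,-20,0,0.1],[0,0,-20,0,0.1],[0,0,0,0,0.1]]]'|grep -E "pos|ft|grip"
python3 -c "
from h import *
go([.500,-.2,.26],.045)"
```

```text
position: [0.5778, 0.0887, 0.2781]
ft_force: [1.3, 0.3, 0.9]
grip_width: 0.448
grip_force: 0.0
shift [-283.9  -94.    17. ] turn 0.01103927325355647 q7 -0.03 pos [0.5778 0.0887 0.2781] t 20.35
```

```bash
python3 -m crank '[[[-38,-9,0,0,0.1],[-38,-9,0,0,0.1],[-38,-9,0,0,0.1],[-38,-9,0,0,0.1],[-38,-9,0,0,0.1],[-38,-9,5,0,0.1],[-38,-9,10,0,0.1],[-38,-9,10,0,0.1],[-38,-9,10,0,0.1],[-30,-9,0,0.01,0.1]]]'|grep pos
python3 -m crank '[[[0,0,0,0,0.1],[0,0,0,0,0.1],[0,0,0,0,0.1]]]'|grep pos;python3 find.py; python3 -c "
from h import *
go([.453,-.282,.1],.045)"; python3 snap.py 11 wrist top scene
```

```text
position: [0.5048, -0.2903, 0.2372]
position: [0.5071, -0.2872, 0.2388]
('?', [0.5259, -0.3087], (297, 197), 4.1, [19.0, 138.0, 136.0])
('?', [0.451, -0.2828], (231, 171), 4.4, [19.0, 138.0, 137.0])
('steel', [0.5259, -0.2386], (301, 134), 7.4, [36.0, 22.0, 215.0])
('steel', [0.4522, -0.2152], (233, 109), 4.8, [15.0, 29.0, 133.0])
shift [  6.9 -54.4 138.8] turn 0.003178064653502899 q7 0.7 pos [ 0.5075 -0.2864  0.2388] t 21.4833
```

```bash
python3 - <<'E'
from h import *
a=cv2.imread("pics/scene_10.png").astype(int);b=cv2.imread("pics/scene_11.png").astype(int)
m=(np.abs(a-b).max(2)>25);m[:,310:]=0;m[:150]=0;m[300:]=0
n,l,s,c=cv2.connectedComponentsWithStats(m.astype(np.uint8))
for i in range(1,n):
    if s[i,4]>5:print(s[i],c[i].round(), b[l==i].mean(0).round())
E
python3 -m crank '[[[7,-38,30,0,0.1],[0,-16,40,0,0.1],[0,0,40,0,0.1],[0,0,40,0,0.1],[0,0,40,0,0.1],[0,0,14,0,0.1],[0,0,0,0,0.1],[0,0,0,0,0.1]]]'|grep pos
python3 -c "
from h import *
go([.452,-.282,.006],.045)"
```

```text
position: [0.4593, -0.2842, 0.0414]
shift [ 2.5 -7.2 35.4] turn 0.0017540974003424914 q7 0.85 pos [ 0.4593 -0.2842  0.0414] t 22.3
```

```bash
python3 -m crank '[[[2.5,-7,0,0,0.1],[0,0,0,0,0.1],[0,0,20,0,0.1],[0,0,14,0,0.1],[0,0,0,0,0.1],[0,0,0,0,1],[0,0,0,0,1],[0,0,0,0,1],[0,0,0,0,1],[0,0,0,0,1]]]' 25|grep -E "pos|grip"
python3 -m crank '[[[0,0,-20,0,1],[0,0,-40,0,1],[0,0,-40,0,1],[0,0,-40,0,1],[0,0,-40,0,1],[0,0,-40,0,1],[0,0,-38,0,1],[0,0,0,0,1],[0,0,0,0,1]]]'|grep -E "pos|grip"
python3 - <<'E'
from h import *
go([.575,.089,.262],.045)
p=cv2.imread("pics/scene_11.png");t=cv2.imread("pics/top_11.png")
print([proj(get_image("top"),(.575,.089,z)) for z in(.14,.232)], proj(get_image("scene"),(.575+.045*.048-0.06,.041,.03)))
c=t[185:218,240:275];cv2.imwrite("pics/c11.png",np.hstack([cv2.resize(c,(350,330)),cv2.resize(p[160:290,200:340],(350,330))]))
E
```

```text
position: [0.4522, -0.2823, 0.0074]
grip_width: 0.259
grip_force: 25.0
position: [0.4527, -0.2826, 0.2668]
grip_width: 0.257
grip_force: 25.0
shift [365.6 139.4   5.3] turn 0.0012166809174147808 q7 0.61 pos [ 0.4527 -0.2826  0.2668] t 23.8833
[(np.float64(256.6733285708596), np.float64(204.4179888529634)), (np.float64(255.40858658706117), np.float64(200.4389271134701))] (np.float64(279.67822979208063), np.float64(260.9364048993496))
```

View pics/c11.png

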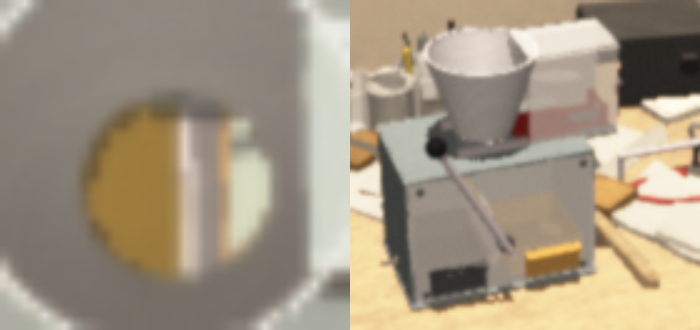

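The throat is open and nothing is stuck in the funnel; the lever stays left. Bush 2 goes in.

```bash
python3 -m crank '[[[37,14,0,0,1],[37,14,0,0,1],[37,14,0,0,1],[37,14,0,0,1],[37,14,0,0,1],[37,14,0,0,1],[37,14,0,0,1],[37,14,0,0,1],[37,14,0,0,1],[32,13,0,0,1]]]'|grep pos
python3 -m crank '[[[0,0,0,0,1],[0,0,0,0,1]]]'|grep pos
python3 -c "
from h import *
go([.575,.089,.232])"
```

```text
position: [0.5729, 0.0921, 0.2623]
position: [0.5727, 0.0917, 0.2618]
shift [-2.7  2.3 29.8] turn None q7 -0.04 pos [0.5727 0.0917 0.2618] t 25.0333
```

```bash
python3 -m crank '[[[-3,2,15,0,1],[0,0,14,0,1],[0,0,0,0,1],[0,0,0,0,0.1],[0,0,0,0,0.1],[0,0,0,0,0.1],[0,0,0,0,0.1],[0,0,-20,0,0.1],[0,0,-20,0,0.1],[0,0,0,0,0.1]]]'|grep -E "pos|ft|grip"
python3 -m crank '[[[-38,-6,0,0,0.1],[-38,-6,0,0,0.1],[-38,-6,0,0,0.1],[-38,-6,0,0,0.1],[-38,-6,0,0,0.1],[-38,-6,5,0,0.1],[-38,-6,10,0,0.1],[-38,-6,10,0,0.1],[-38,-6,10,0,0.1],[-30,-6,0,0.01,0.1]]]'|grep pos
python3 -m crank '[[[0,0,0,0,0.1],[0,0,0,0,0.1],[0,0,0,0,0.1]]]'|grep pos;python3 find.py; python3 -c "
from h import *
go([.527,-.3085,.006],.045)"; python3 snap.py 12 top
```

```text
position: [0.5778, 0.0862, 0.28]
ft_force: [-0.3, 0.4, 0.7]
grip_width: 0.448
grip_force: 0.0
position: [0.5311, -0.2908, 0.2389]
position: [0.5333, -0.2876, 0.2406]
('?', [0.5263, -0.3116], (275, 197), 6.2, [19.0, 93.0, 137.0])
('steel', [0.526, -0.2389], (276, 133), 7.5, [37.0, 22.0, 216.0])
('steel', [0.4523, -0.215], (208, 108), 4.8, [16.0, 31.0, 135.0])
shift [-21.8  -7.7 234.6] turn -0.006849115937104022 q7 0.7 pos [ 0.5337 -0.2867  0.2406] t 27.0
```

```bash
python3 -m crank '[[[-22,-7,30,0,0.1],[0,0,40,0,0.1],[0,0,40,0,0.1],[0,0,40,0,0.1],[0,0,40,0,0.1],[0,0,8,0,0.1],[0,0,0,0,0.1],[0,0,0,0,0.1]]]'|grep pos
python3 -c "
from h import *
go([.527,-.309,.006],.045)"
```

```text
position: [0.528, -0.3101, 0.0441]
shift [ 1.2 -1.  38.1] turn -0.007401288570180631 q7 0.86 pos [ 0.528  -0.3101  0.0441] t 27.7167
```

```bash
python3 -m crank '[[[1,-1,20,0,0.1],[0,0,17,0,0.1],[0,0,0,0,0.1],[0,0,0,0,1],[0,0,0,0,1],[0,0,0,0,1],[0,0,0,0,1],[0,0,0,0,1]]]' 25|grep -E "pos|grip"
python3 -m crank '[[[0,0,-20,0,1],[0,0,-40,0,1],[0,0,-40,0,1],[0,0,-40,0,1],[0,0,-40,0,1],[0,0,-40,0,1],[0,0,-38,0,1],[0,0,0,0,1],[0,0,0,0,1]]]'|grep -E "pos|grip"
python3 -c "
from h import *
go([.575,.089,.262],.045)"
```

```text
position: [0.527, -0.3101, 0.0075]
grip_width: 0.26
grip_force: 25.0
position: [0.5266, -0.3106, 0.2665]
grip_width: 0.256
grip_force: 25.0
shift [397.6  62.7   4.1] turn -0.009234944120883659 q7 0.73 pos [ 0.5266 -0.3106  0.2665] t 29.1333
```

```bash
python3 -m crank '[[[38,7,0,0,1],[39,7,0,0,1],[39,7,0,0,1],[39,7,0,0,1],[39,7,0,0,1],[39,7,0,0,1],[39,7,0,0,1],[39,7,0,0,1],[39,7,0,0,1],[38,2,0,0,1]]]'|grep pos
python3 -m crank '[[[6,0,0,0,1],[0,0,0,0,1],[0,0,0,0,1]]]'|grep pos
python3 -c "
from h import *
go([.575,.089,.232])"
```

```text
position: [0.5759, 0.083, 0.2618]
position: [0.5756, 0.0861, 0.2622]
shift [ 3.  -0.5 30.2] turn None q7 -0.04 pos [0.5756 0.0861 0.2622] t 30.2167
```

```bash
python3 -m crank '[[[3,0,15,0,1],[0,0,15,0,1],[0,0,0,0,1],[0,0,0,0,0.1],[0,0,0,0,0.1],[0,0,0,0,0.1],[0,0,0,0,0.1],[0,0,-20,0,0.1],[0,0,-20,0,0.1],[0,0,0,0,0.1]]]'|grep -E "pos|ft|grip"
python3 -m crank '[[[38,-20,0,0,1],[38,-24,0,0,1],[38,-24,0,0,1],[8,-6,0,0,1],[0,0,0,0,1],[0,0,0,0,1]]]'|grep pos
python3 snap.py 13 top
python3 -c "
from h import *
go([.494,.205,.175],.045)"
```

```text
position: [0.5785, 0.0895, 0.278]
ft_force: [0.6, -0.1, 0.2]
grip_width: 0.446
grip_force: 0.0
position: [0.5024, 0.2025, 0.2738]
shift [ 4.3 -9.  98.8] turn -0.010164061607456532 q7 -0.35 pos [0.5031 0.2011 0.2739] t 31.6
```

```bash
python3 -m crank '[[[4,-9,30,-0.01,1],[0,0,40,0,1],[0,0,28,0,1],[0,0,0,0,1],[0,0,0,0,1]]]'|grep -E "pos|ft"
python3 -m crank '[[[-20,0,0,0,1],[-20,0,0,0,1],[-25,0,0,0,1],[-25,0,0,0,1],[-25,0,0,0,1],[-20,0,0,0,1],[-15,0,0,0,1],[-8,0,0,0,1],[0,0,0,0,1],[0,0,0,0,1]]]'|grep -E "pos|ft"
```

```text
position: [0.4935, 0.2037, 0.1751]
ft_force: [-0.4, -0.0, 0.2]
position: [0.5016, 0.0483, 0.1771]
ft_force: [0.1, 0.8, -1.1]
```

```bash
python3 -m crank '[[[-6,-1,1,0,1],[-4,0,0,0,1],[0,0,0,0,1]]]'|grep -E "pos|ft"
python3 -m crank '[[[-4,0,0,0,1],[0,0,0,0,1]]]'|grep -E "pos|ft"
python3 -m crank '[[[-4,0,0,0,1],[0,0,0,0,1]]]'|grep -E "pos|ft"
```

```text
position: [0.5, 0.0378, 0.1746]
ft_force: [-0.1, -1.1, 0.2]
position: [0.5, 0.037, 0.1747]
ft_force: [-0.0, 5.6, -0.7]
position: [0.5, 0.0366, 0.1747]
ft_force: [0.3, 12.3, -1.5]
```

```bash
python3 -m crank '[[[16,0,0,0,1],[0,0,-35,0,1],[0,0,-35,0,1],[-37,3,0,0,0.1],[-37,3,0,0,0.1],[-37,3,0,0,0.1],[-37,3,0,0,0.1],[-37,3,0,0,0.1],[-37,3,0,0,0.1],[-37,3,0,0,0.1]]]'|grep -E "pos|ft"
python3 -m crank '[[[-10,0,0,0,0.1],[0,0,0,0,0.1],[0,0,0,0,0.1],[0,0,0,0,0.1]]]'|grep -E "pos|ft"
python3 find.py; python3 snap.py 14 top scene wrist;python3 -c "
from h import *
go([.527,-.241,.006],.045)"
```

```text
position: [0.5326, -0.2129, 0.2448]
ft_force: [1.2, 0.6, 0.8]
position: [0.5332, -0.2198, 0.2443]
ft_force: [0.7, 0.4, 1.7]
('?', [0.5981, -0.3032], (332, 247), 3.2, [19.0, 86.0, 193.0])
('steel', [0.4523, -0.2153], (210, 169), 4.8, [14.0, 27.5, 206.0])
shift [-21.1  -7.5 238.6] turn 0.003912789202985545 q7 0.58 pos [ 0.5333 -0.2198  0.2446] t 34.8
```

Run:
```python
from find import *
d=pickle.load(open("pics/wrist_14.pkl","rb"))
u,v=map(int,proj(d,(.527,-.241,.024)));print(u,v)
g=d["pixels"].max(2);print(g[v-22:v+23:2,u-22:u+23:2])
```

```text
275 194
[[208 207 208 207 207 208 208 208 208 207 208 208 208 208 207 208 208 207
  208 209 207 207 207]
 [207 207 207 207 207 208 208 208 207 208 207 208 208 207 207 208 207 208
  208 207 208 208 207]
 [206 207 207 207 207 208 207 207 208 207 207 208 207 208 208 207 207 207
  208 207 208 207 206]
 [192 207 207 207 207 207 208 207 208 207 207 207 207 207 207 207 207 208
  208 207 207 207 207]
 [141 186 205 207 207 208 208 207 207 207 208 207 206 207 207 207 207 208
  207 207 208 207 206]
 [121 135 174 202 207 208 208 207 208 207 208 207 208 207 208 207 206 207
  207 208 206 206 206]
 [123 124 132 163 200 208 208 207 208 207 207 207 207 207 207 207 207 208
  207 207 206 206 207]
 [125 125 125 129 160 196 207 207 199 180 179 180 180 180 202 208 207 206
  207 207 207 207 206]
 [125 124 124 127 130 154 188 203 171 128 124 125 123 127 182 206 206 207
  207 207 207 207 206]
 [127 124 127 127 129 128 136 158 131 129 125 125 127 128 138 194 207 207
  207 207 206 206 205]
 [126 127 126 126 126 128 119 120 128 118  97  91 105 124 128 167 204 207
  207 206 206 206 199]
 [125 126 126 127 127 128
[... 439 characters left out ...]
193 177 173 172 173]
 [201 199 200 203 206 208 208 207 193 185 182 178 178 185 204 204 202 194
  178 173 173 173 176]
 [200 199 201 202 204 207 209 208 207 210 210 209 209 209 210 209 198 179
  174 174 174 175 188]
 [198 201 204 203 202 206 209 208 206 208 210 209 208 209 209 207 188 176
  175 174 175 185 198]
 [199 200 202 203 203 207 209 208 206 206 208 208 206 207 207 207 203 192
  183 176 185 201 203]
 [196 198 199 201 205 207 210 210 206 206 207 206 206 207 207 207 209 208
  202 194 200 206 206]
 [194 197 197 201 204 209 211 211 208 207 207 206 206 208 209 208 207 207
  206 204 204 207 206]
 [193 194 195 199 204 209 212 210 207 206 206 205 205 207 209 209 207 206
  205 206 205 207 205]]
```

The steel bush is still there (hole at (275,196), only shadowed). Take it.

```bash
python3 -m crank '[[[-22,-7,30,0,0.1],[0,0,40,0,0.1],[0,0,40,0,0.1],[0,0,40,0,0.1],[0,0,40,0,0.1],[0,0,8,0,0.1],[0,0,0,0,0.1],[0,0,0,0,0.1]]]'|grep pos
python3 -c "
from h import *
go([.527,-.242,.006],.045)"
```

```text
position: [0.5279, -0.2441, 0.0481]
shift [ 2.1 -0.8 42.1] turn 0.0016426343954401013 q7 0.78 pos [ 0.5279 -0.2441  0.0481] t 35.4667
```

```bash
python3 -m crank '[[[2,-1,20,0,0.1],[0,0,21,0,0.1],[0,0,0,0,0.1],[0,0,0,0,1],[0,0,0,0,1],[0,0,0,0,1],[0,0,0,0,1],[0,0,0,0,1]]]' 25|grep -E "pos|grip"
python3 -m crank '[[[0,0,-20,0,1],[0,0,-40,0,1],[0,0,-40,0,1],[0,0,-40,0,1],[0,0,-40,0,1],[0,0,-40,0,1],[0,0,-38,0,1],[0,0,0,0,1],[0,0,0,0,1]]]'|grep -E "pos|grip"
python3 -c "
from h import *
go([.575,.089,.262],.045)"
```

```text
position: [0.5273, -0.2425, 0.0076]
grip_width: 0.257
grip_force: 25.0
position: [0.5269, -0.2429, 0.2663]
grip_width: 0.255
grip_force: 25.0
shift [329.3  63.3   4.4] turn 0.000812312692793693 q7 0.62 pos [ 0.5269 -0.2429  0.2663] t 36.8833
```

```bash
python3 -m crank '[[[35,7,0,0,1],[37,7,0,0,1],[37,7,0,0,1],[37,7,0,0,1],[37,7,0,0,1],[37,7,0,0,1],[37,7,0,0,1],[37,7,0,0,1],[33,7,0,0,1],[0,0,0,0,1]]]'|grep pos
python3 -m crank '[[[0,0,0,0,1],[0,0,0,0,1]]]'|grep pos
python3 -c "
from h import *
go([.575,.089,.232])"
```

```text
position: [0.5727, 0.098, 0.261]
position: [0.573, 0.0867, 0.2623]
shift [ 2.3  2.2 30.3] turn None q7 -0.0 pos [0.573  0.0867 0.2623] t 37.8833
```

```bash
python3 -m crank '[[[2,2,15,0,1],[0,0,15,0,1],[0,0,0,0,1],[0,0,0,0,0.1],[0,0,0,0,0.1],[0,0,0,0,0.1],[0,0,0,0,0.1],[0,0,-20,0,0.1],[0,0,-20,0,0.1],[0,0,0,0,0.1]]]'|grep -E "pos|ft|grip"
python3 -m crank '[[[-33,-15,0,0,0.1],[-33,-15,0,0,0.1],[-33,-15,0,0,0.1],[-33,-15,0,0,0.1],[-33,-15,0,0,0.1],[-33,-15,5,0,0.1],[-33,-15,10,0,0.1],[-33,-13,10,0,0.1],[-33,0,10,0,0.1],[-10,0,0,0,0.1]]]'|grep pos
python3 -m crank '[[[0,0,0,0,0.1],[0,0,0,0,0.1],[0,0,0,0,0.1]]]'|grep pos;python3 find.py; python3 -c "
from h import *
go([.4535,-.215,.006],.045)"; python3 snap.py 15 top scene wrist
```

```text
position: [0.5778, 0.0896, 0.2779]
ft_force: [1.3, 0.2, 0.1]
grip_width: 0.451
grip_force: 0.0
position: [0.4694, -0.2279, 0.2379]
position: [0.4723, -0.2211, 0.2387]
('steel', [0.4523, -0.2153], (264, 172), 4.3, [15.0, 32.0, 125.0])
shift [  6.6 -18.8 232.7] turn 0.0035912393155894673 q7 0.48 pos [ 0.4725 -0.2208  0.2387] t 39.85
```

```bash
python3 -m crank '[[[6,-19,30,0,0.1],[0,0,40,0,0.1],[0,0,40,0,0.1],[0,0,40,0,0.1],[0,0,36,0,0.1],[0,0,8,0,0.1],[0,0,0,0,0.1],[0,0,0,0,0.1]]]'|grep pos
python3 -c "
from h import *
go([.4535,-.2155,.006],.045)"
```

```text
position: [0.4534, -0.2178, 0.0459]
shift [ 2.3  0.1 39.9] turn 0.001164731027996524 q7 0.74 pos [ 0.4534 -0.2178  0.0459] t 40.6667
```

```bash
python3 -m crank '[[[2,0,20,0,0.1],[0,0,19,0,0.1],[0,0,0,0,0.1],[0,0,0,0,1],[0,0,0,0,1],[0,0,0,0,1],[0,0,0,0,1],[0,0,0,0,1]]]' 25|grep -E "pos|grip"
python3 -m crank '[[[0,0,-20,0,1],[0,0,-40,0,1],[0,0,-40,0,1],[0,0,-40,0,1],[0,0,-40,0,1],[0,0,-40,0,1],[0,0,-38,0,1],[0,0,0,0,1],[0,0,0,0,1]]]'|grep -E "pos|grip"
python3 -c "
from h import *
go([.575,.089,.262],.045)"
```

```text
position: [0.454, -0.2156, 0.0072]
grip_width: 0.252
grip_force: 25.0
position: [0.4538, -0.2158, 0.2658]
grip_width: 0.257
grip_force: 25.0
shift [298.9 135.1   4.9] turn 0.0010885671630087579 q7 0.36 pos [ 0.4538 -0.2158  0.2658] t 42.0833
```

```bash
python3 -m crank '[[[33,15,0,0,1],[34,15,0,0,1],[34,15,0,0,1],[34,15,0,0,1],[34,15,0,0,1],[34,15,0,0,1],[34,15,0,0,1],[34,15,0,0,1],[28,15,0,0,1],[0,0,0,0,1]]]'|grep pos
python3 -m crank '[[[0,0,0,0,1],[0,0,0,0,1]]]'|grep pos
python3 -c "
from h import *
go([.575,.089,.232])"
```

```text
position: [0.5739, 0.0983, 0.2604]
position: [0.5729, 0.0882, 0.2621]
shift [ 0.7  2.2 30.1] turn None q7 -0.01 pos [0.5729 0.0882 0.2621] t 43.0833
```

```bash
python3 -m crank '[[[1,2,15,0,1],[0,0,15,0,1],[0,0,0,0,1],[0,0,0,0,0.1],[0,0,0,0,0.1],[0,0,0,0,0.1],[0,0,0,0,0.1],[0,0,-20,0,0.1],[0,0,-20,0,0.1],[0,0,0,0,0.1]]]'|grep -E "pos|ft|grip"
python3 -m crank '[[[-33,9,0,0,0],[-35,9,0,0,0],[-35,9,0,0,0],[-35,9,0,0,0],[-35,9,0,0,0],[-35,9,0,0,0],[-35,9,0,0,0],[-35,0,0,0,0],[-35,0,0,0,0],[-20,0,0,0,0]]]'|grep pos
python3 -m crank '[[[0,0,0,0,0],[0,0,0,0,0],[0,0,0,0,0]]]'|grep pos; python3 snap.py 16 top scene wrist
python3 - <<'E'
from find import *
go([.656,-.243,.031],.035)
for o in find(pickle.load(open("pics/wrist_16.pkl","rb"))):print(o)
t=cv2.imread('pics/top_16.png');s=cv2.imread('pics/scene_16.png')
cv2.imwrite('pics/c16.png',np.vstack([np.hstack([cv2.resize(t[170:250,220:320],(400,320)),cv2.resize(s[160:285,200:340],(358,320))]),np.hstack([cv2.resize(t[185:218,240:275],(280,264),interpolation=cv2.INTER_CUBIC),cv2.resize(cv2.imread('pics/top_13.png')[185:218,240:275],(280,264)),cv2.resize(t[180:270,330:410],(198,264))])]))
E
```

```text
position: [0.5777, 0.0906, 0.2779]
ft_force: [0.8, -1.1, 0.1]
grip_width: 0.445
grip_force: 0.0
position: [0.6526, -0.2444, 0.2734]
position: [0.6543, -0.2377, 0.2735]
shift [ -6.6   1.  242.6] turn 0.01427796593557451 q7 0.63 pos [ 0.6546 -0.2367  0.2736] t 45.15
```

View pics/c16.png

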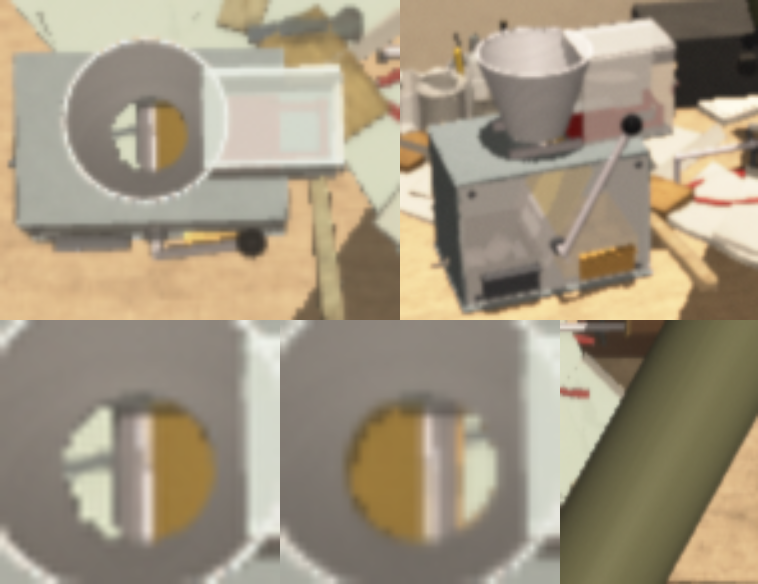

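Funnel empty, flap switched over with the lever right, bolt still out, no bush left on the bench. Now pick up the rod.

```bash
python3 -m crank '[[[-6.5,1,40,0.012,0],[0,0,40,0,0],[0,0,40,0,0],[0,0,40,0,0],[0,0,30,0,0],[0,0,10,0,0],[0,0,0,0,0],[0,0,0,0,0]]]'|grep pos
python3 -c "
from h import *
go([.656,-.2435,.0315],.035)"
```

```text
position: [0.6561, -0.245, 0.0749]
shift [ 1.6 -0.1 43.4] turn 0.00032752693696380675 q7 0.7 pos [ 0.6561 -0.245   0.0749] t 45.8167
```

```bash
python3 -m crank '[[[1.5,0,20,0,0],[0,0,15,0,0],[0,0,8,0,0],[0,0,0,0,0],[0,0,0,0,1],[0,0,0,0,1],[0,0,0,0,1],[0,0,0,0,1],[0,0,0,0,1],[0,0,0,0,1]]]' 40|grep -E "pos|grip"
python3 -m crank '[[[0,0,-10,0,1],[0,0,-30,0,1],[0,0,-40,0,1],[0,0,-40,0,1],[0,0,-35,0,1],[0,0,0,0,1],[0,-25,0,0,1],[0,-25,0,0,1],[0,-15,0,0,1],[0,0,0,0,1]]]'|grep -E "pos|ft|grip"
python3 -m crank '[[[0,0,0,0,1],[0,0,0,0,1]]]'|grep -E "pos|ft"; python3 -c "
from h import *
go([.5905,-.246,.160],.042)"
```

```text
position: [0.6569, -0.2441, 0.0318]
grip_width: 0.205
grip_force: 40.0
position: [0.5857, -0.2477, 0.1857]
ft_force: [0.3, -0.6, -1.5]
grip_width: 0.201
grip_force: 40.0
position: [0.5905, -0.2456, 0.1857]
ft_force: [0.4, -0.4, -1.6]
shift [-0.4 -0.1 25.7] turn -0.00727097139733246 q7 0.67 pos [ 0.5905 -0.2456  0.1857] t 47.65
```

```bash
python3 -m crank '[[[0,0,12,-0.006,1],[0,0,13,0,1],[0,0,0,0,1],[12,0,0,0,1],[12,0,0,0,1],[12,0,0,0,1],[10,0,0,0,1],[8,0,0,0,1],[0,0,0,0,1]]]'|grep -E "pos|ft"
python3 -m crank '[[[8,0,0,0,1],[8,0,0,0,1],[8,0,0,0,1],[8,0,0,0,1],[0,0,0,0,1],[0,0,0,0,1]]]'|grep -E "pos|ft"
python3 -c "
from h import *
go([.5845,-.145,.161],.045)"
```

```text
position: [0.5882, -0.1903, 0.1601]
ft_force: [-0.1, -0.0, -1.5]
position: [0.5869, -0.1586, 0.1605]
ft_force: [0.1, 0.8, -1.6]
shift [13.7 -1.8 -0.5] turn -0.0031688730723153924 q7 0.53 pos [ 0.5869 -0.1586  0.1605] t 48.9
```

```bash
python3 -m crank '[[[6,0,0,0,1],[4,0,0,0,1],[0,0,0,0,1],[0,0,0,0,1]]]'|grep -E "pos|ft"
python3 -m crank '[[[4,0,0,0,1],[0,0,0,0,1],[0,0,0,0,1]]]'|grep -E "pos|ft"
python3 -m crank '[[[4,0,0,0,1],[0,0,0,0,1],[0,0,0,0,1]]]'|grep -E "pos|ft"
```

```text
position: [0.5864, -0.1496, 0.1606]
ft_force: [-0.4, -0.1, -0.8]
position: [0.5861, -0.1462, 0.1606]
ft_force: [0.2, -1.1, -0.5]
position: [0.5858, -0.1457, 0.1613]
ft_force: [-0.5, -7.3, -1.0]
```

```bash
python3 -m crank '[[[2,0,0,0,1],[0,0,0,0,1],[0,0,0,0,1],[-12,0,0,0,1],[-20,0,0,0,1],[-20,0,0,0,1],[-20,0,0,0,1],[-20,0,0,0,1],[-14,0,0,0,1],[0,0,0,0,1]]]'|grep -E "pos|ft"
python3 snap.py 17 scene
python3 -m crank '[[[0,0,-26,0,1],[0,25,0,0,1],[0,25,0,0,1],[0,17,0,0.008,1],[0,0,0,0,1],[0,0,0,0,1],[0,0,0,0,1]]]'|grep -E "pos|ft"
python3 - <<'E'
from h import *
for i in(4,16,17):
    p=cv2.imread(f'pics/scene_{i}.png').astype(int);m=(p[:,:,2]>p[:,:,1]+60)&(p[:,:,2]>p[:,:,0]+60)
    m[:180]=0;m[230:]=0;m[:,:225]=0;m[:,310:]=0;print(i,m.sum(),np.argwhere(m).mean(0) if m.any() else 0)
go([.656,-.2435,.0315],.035)
E
```

```text
position: [0.589, -0.2501, 0.1606]
ft_force: [-0.6, -1.1, -0.5]
position: [0.6565, -0.2426, 0.1862]
ft_force: [-0.6, -0.9, -1.4]
4 20 [215.5  251.45]
16 32 [209.03125 268.375  ]
17 31 [213.06451613 257.4516129 ]
shift [ -1.1  -0.4 154.7] turn -0.002211443996712914 q7 0.65 pos [ 0.6565 -0.2426  0.1862] t 51.2
```

```bash
python3 - <<'E'
from h import *
for i in(0,4,16,17):
    p=cv2.imread('pics/scene0.png' if i==0 else f'pics/scene_{i}.png').astype(int)
    r=p[:,:,2]-p[:,:,1];r=(r>25)&(p[:,:,2]-p[:,:,0]>25)
    print(i,[''.join('#' if x else '.' for x in row[235:310]) for row in r[196:222:3]],sep='\n') if 0 else print(i,'\n'+'\n'.join(''.join('#' if x else '.' for x in row[235:300]) for row in r[198:222:2]))
E
python3 -m crank '[[[-1,0,30,0,1],[0,0,35,0,1],[0,0,35,0,1],[0,0,25,0,1],[0,0,12,0,1],[0,0,5,0,1],[0,0,0,0,1],[0,0,0,0,1]]]'|grep -E "pos|ft"
```

```text
0 
.........................................##......................
.........................................###.....................
.........................................####....................
.......................................#########.................
......................................####...###.................
.............................................###.................
..............................##............####.................
.............................###...############..................
........######.........########..................................
.........##############.##.......................................
.................................................................
.................................................................
4 
.........................................##......................
.........................................###.....................
.........................................####....................
.......................................#########.................
......................................
[... 1445 characters left out ...]
..................####....................
.......................................#########.................
...............................############..###.................
...............................##............###.................
..............................####..........####.................
.......#.....................##################..................
........######.........###########...............................
.........##############..#.......................................
.................................................................
.................................................................
position: [0.6579, -0.2451, 0.0465]
ft_force: [0.1, -0.1, -0.5]
```

Bolt's picture matches the shut state. Lay the rod down and release.

```bash
python3 -m crank '[[[1.5,-1,7,0,1],[0,0,5,0,1],[0,0,2.5,0,1],[0,0,0,0,1],[0,0,0,0,1]]]'|grep -E "pos|ft"
python3 -m crank '[[[0,0,0,0,0],[0,0,0,0,0],[0,0,0,0,0],[0,0,0,0,0],[0,0,0,0,0],[0,0,-10,0,0],[0,0,-40,0,0],[0,0,-40,0,0],[0,0,-40,0,0],[0,0,0,0,0]]]'|grep -E "pos|ft"
python3 -m crank '[[[-20,-38,-30,0,0],[-20,-38,-30,0,0],[-20,-38,-30,0,0],[0,0,0,0,0],[0,0,0,0,0],[0,0,0,0,0],[0,0,0,0,0]]]'|grep -E "pos|ft"
python3 snap.py 18 wrist scene
python3 - <<'E'
from h import *
import pickle
a,b=[pickle.load(open(f"pics/wrist_{i}.pkl","rb")) for i in(8,18)]
for d in(a,b):
    h=cv2.cvtColor(d["pixels"],cv2.COLOR_RGB2HSV)
    m=cv2.inRange(h,(8,120,110),(20,255,215));m[:,:300]=0;m[240:]=0
    n,l,s,c=cv2.connectedComponentsWithStats(m);i=s[1:,4].argmax()+1
    print(s[i],c[i],onz(d,*c[i],.061).round(4))
E
```

```text
position: [0.6573, -0.243, 0.0313]
ft_force: [0.4, 1.2, 3.9]
position: [0.6598, -0.2461, 0.1704]
ft_force: [0.4, -0.9, 0.6]
position: [0.5678, -0.2921, 0.231]
ft_force: [0.1, 0.6, -0.1]
[ 341   39   52  138 3226] [365.15592064 110.93490391] [ 0.6426 -0.2172  0.061 ]
[ 365   68   29  109 1644] [376.60218978 126.55048662] [ 0.6549 -0.2296  0.061 ]
```

Run:
```python
from h import *
import pickle
a,b=[pickle.load(open(f"pics/wrist_{i}.pkl","rb"))["pixels"] for i in(8,18)]
g=lambda p:cv2.cvtColor(p,cv2.COLOR_RGB2GRAY)
t=g(a)
for name,(y0,y1,x0,x1) in {"bench":(60,150,420,540),"handle":(85,185,355,395),"tail":(190,220,355,385),"rodfront":(20,90,365,395)}.items():
    r=cv2.matchTemplate(g(b)[y0-12:y1+12,x0-12:x1+12],t[y0:y1,x0:x1],cv2.TM_CCOEFF_NORMED);_,v,_,p=cv2.minMaxLoc(r);print(name,round(v,3),p[0]-12,p[1]-12)
```

```text
bench 0.997 1 1
handle 0.988 0 1
tail 0.983 0 2
rodfront 0.995 0 1
```

The rod lies where it lay before, within about a millimetre. Handing in.

```bash
python3 -c "
from bench import job
print(job.close_job())"
```

```text
the job is handed in; nothing more can be done
None
```

I handed in the job at about 54 s of the 210 s allowed: all five bushes went through the funnel (three brass, two steel, lever set for each colour), the bolt is pushed home and the rod is released in its cradle; I couldn't see the bushes inside the trays, and the hand-in returned no verdict.

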